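Stack the battery packs on the charger and hold its test dial on the third click

TASK

Put the thick yellow battery pack squarely on the charger's grey dock pad, then the thin blue pack squarely on top of it, all edges in line, and let go of them. Only then turn the charger's orange spring-return test dial clockwise from its white mark, past the two yellow marks to the green mark (the third click, 60 degrees round), and finish while still holding it there, for it springs back if let go. Leave the other things on the saw and the bench where they are.

Things in the scene. Friction and masses are not known exactly. Their poses are not given: they have to be found in the camera images.
- charger: Charger fixed on the saw top (3 above z = 0): black base 150 (x) by 270 (y). Origin at the centre of its underside, -x towards the robot; place and yaw vary. Left part (+y): low deck, top 24 above the origin, with the dock pad. Right part (y = -136 to -24): grey console, top 60 above the origin, dial on it at x = 0, y = -80.
- dock (a point): Centre of the top of the light grey dock pad, 110 (x) by 58 (y), the packs' footprint; top 26 above the charger's underside, at x = 0, y = +75 in the charger's frame, axes as the charger's. No walls round it but the console's, 70 from the pad's right edge; the dial's axis is 155 from the pad's centre.
- thick_pack: Thick battery pack: closed case, black with yellow panels, 110 (x) by 58 (y) by 44 tall, 0.3 to 0.6 kg. Origin at the centre of its underside, z up. Grip it across the 58 width (y). A half turn makes no difference.
- thin_pack: Thin battery pack: closed case, black with blue panels, 110 (x) by 58 (y) by 32 tall, 0.2 to 0.4 kg. Origin at the centre of its underside, z up. Grip it across the 58 width (y). A half turn makes no difference.
- thick_pack_top (a point): Centre of the thick pack's flat top, 44 above its underside; axes as the pack's.
- dial_grip (a point): Grip point of the dial's orange bar, on the vertical turning axis, 86 above the charger's underside. Bar 56 long (x), 16 thick (y: pinch it so, from above), its top 10 above this point. Flat black skirt, 60 across, its top 18 below this point, console top 26 below. The point turns with the dial; +x is the white pointer end, at rest 30 degrees left (anticlockwise) of the charger's +x.
- dial (a joint): Dial angle, rad: 0 at rest (white mark), grows clockwise seen from above. Clicks at 0.35, 0.70 (yellow marks) and 1.05 (green mark, wanted). A spring always returns it to 0: 0.10 Nm at rest, 0.2 Nm at the third click, rising and falling by about 0.02 Nm over each click; a hard stop at 1.20 lies past the third click.
- tape_measure: Yellow tape measure, 65x76x35, lying at the back left of the saw top. Bystander: leave alone. Origin at its underside.
- sanding_block: Brown cork sanding block, 60x97x28, lying on the bench beyond the packs. Bystander: leave alone. Origin at its underside.

How it is judged (in metres and radians):
On the way, in this order (a step that is already met when the one before it is completed fails the run):
1. the thick yellow pack sits squarely on the dock pad, let go, the dial not yet turned (horizontal distance between thick_pack and dock below 0.01 m and z of thick_pack in the frame of dock between -0.004 and 0.004 m and angle between thick_pack's own z axis and vertical below 0.05 rad and angle between the x axis of thick_pack and the x axis of charger, either way round below 0.14 rad and contact force between each of the arm, the fingers and thick_pack below 0.2 N and linear speed of thick_pack below 0.02 m/s and value of joint dial below 0.2 rad), for 0.2 s.
2. the thin blue pack sits squarely on the thick one, both let go, the dial not yet turned (all of step 1 and horizontal distance between thin_pack and thick_pack_top below 0.01 m and z of thin_pack in the frame of thick_pack_top between -0.004 and 0.004 m and angle between thin_pack's own z axis and vertical below 0.05 rad and angle between the x axis of thin_pack and the x axis of thick_pack, either way round below 0.14 rad and contact force between each of the arm, the fingers and thin_pack below 0.2 N and linear speed of thin_pack below 0.02 m/s), for 0.2 s.
3. the dial is held on the third click (value of joint dial between 0.9 and 1.16 rad and velocity of joint dial between -0.15 and 0.15 rad/s and contact force between the fingers and dial above 0.5 N), for 0.3 s.
At the end, for the whole second after the job is handed in: The fingers hold the dial still at 0.90 to 1.16 rad (third click at 1.05). The thick pack stands on the dock pad and the thin pack on the thick one, each upright, at rest, untouched by the robot, within 10 mm of centre and 0.14 rad of square to what it stands on (all of step 3 and horizontal distance between thick_pack and dock below 0.01 m and z of thick_pack in the frame of dock between -0.004 and 0.004 m and angle between each of thick_pack, thin_pack's own z axis and vertical below 0.05 rad and angle between the x axis of thick_pack and the x axis of charger, either way round below 0.14 rad and horizontal distance between thin_pack and thick_pack_top below 0.01 m and z of thin_pack in the frame of thick_pack_top between -0.004 and 0.004 m and angle between the x axis of thin_pack and the x axis of thick_pack, either way round below 0.14 rad and contact force between each of the arm, the fingers and thick_pack below 0.2 N and linear speed of each of thick_pack, thin_pack below 0.02 m/s and contact force between each of the arm, the fingers and thin_pack below 0.2 N); the arm keeps its last pose, push and grip.
It fails at once if a bystander moved more than 30 mm (distance of any of tape_measure, sanding_block from where it was at the start of the episode above 0.03 m).
It also fails if it takes over 72 s, if anything falls off the work surface, if the arm or the gripper's body presses on something with over 40 N, if the wrist force passes 120 N, or if a joint passes its speed limit or range.

ROBOT

A 7-joint arm with a two-finger parallel gripper is mounted at the origin on a cart in front of the work surface, level with it; the furniture and walls round the work are solid. World frame = base frame: x ahead of the robot, y to its left, z up, the work surface at z = 0. Lengths are in m, angles in degrees, forces in N, time in s.
With the tool pointing down it reaches from about 0.425 to 0.875 m from the base axis. Payload 4.7 kg.
Tool frame: the origin (TCP) lies between the finger pads; the fingertips stand env.tip_reach ahead of it and the grasp point (between the pads) lies 2 mm behind it (env.tip_reach is the distance from the TCP to the fingertips, in m); z points along the fingers, y is the line along which they close (so a half turn about z gives the same grasp; the last joint's range is limited). The gripper opens to 87 mm and grips with 3 to 60 N. Pads are 19 mm wide; open, the fingers measure 117 mm over their backs; the gripper's body (75 mm by 190 mm) begins 51 mm behind the grasp point.
Start: joints at [-63.421, 18.392, -4.016, 83.108, 1.295, 78.541, -3.26], TCP at [0.283, 0.585, 0.24] pointing down, gripper open.
Joint ranges: [-163.93, 163.93], [-17.29, 119.83], [-79.2, 71.16], [3.27, 140.29], [-89.18, 269.18], [5.43, 117.66], [-154.24, 154.24]. Speed limits (degrees/s): [147.25, 147.25, 180, 180, 180, 180, 180].

INTERFACE

Orientations are given as [roll, pitch, yaw] about the fixed x, y, z axes, in that order (R = Rz(yaw) Ry(pitch) Rx(roll)).
In Python, from cell import env gives the robot as it stands.
- The arm moves only by the tool send_path, called after ">>>" by a JSON object that holds its "method" and its "body", one argument or row to a line. Schema: {"type":"object","properties":{"moves":{"type":"array","items":{"type":"object","properties":{"trans":{"type":"array","items":{"type":"number"},"minItems":3,"maxItems":3},"rz":{"type":"number"},"finger_gap":{"type":"number"}},"additionalProperties":false,"required":["finger_gap"]},"minItems":1,"maxItems":8},"grip_force":{"type":"number"},"only":{"type":"string"},"quiet":{"type":"boolean"},"lines":{"type":"string"}},"required":["moves"],"additionalProperties":false}. moves is a list of rows, 1 to 8 of them, each an object with the fields trans (a list: dx, dy, dz in units of 50 mm), rz (a turn about the tool's z in units of 2 degrees), finger_gap (the finger opening in m); a field left out counts as zero (the opening has to be given); each row is the pose to reach, as a shift and turn from the pose commanded when the call began, along the tool's axes at that moment; what a row does not reach only later rows make up. A row lasts 1/12 s, in which the tool goes at most 0.0417 m and 7.16 degrees, less where a joint would pass 70% of its speed; a pose out of reach is approached as far as the arm can. The fingers move at their own pace and stop on an object; grip_force is the grip in N (left out, the last holds). Time passes only in rows, so rows that do not move let the fingers close. The tool returns the time, the measured TCP pose, the force, the opening and the grip force at its end. only (a regular expression) keeps the lines of the reply that match it, lines (a string "A,B") keeps lines A to B, and quiet returns only ok. Input that does not fit is refused with a message, and nothing moves.
- env.get_obs(): the state, without advancing time (a new reading comes with each control period).
- env.read_camera(name): name is "side" or "top"; returns a dict with "color" (400x640x3 uint8, blue, green, red), "fx", "fy", "cx", "cy" (pixels), "world_from_camera" (4x4, takes a point from camera to world coordinates). Camera axes: x right, y down, z forward; pixel columns grow to the right and rows downward; lengths in m; the calibration is good to about 2 mm. A picture is of the moment at which its call begins. There is no depth.
- env.sign_off(): hands the job in; it is judged then, once.
The state is a dict: "time_s": time; "qpos": joint angles; "joint_velocities": joint speeds; "effort": joint torques, N m; "tool_pos": TCP position; "tool_rot": TCP orientation; "force": force on the tool from outside, world axes, zero at the start; "wrist_torque": the same for the moment, N m; "grip_width": finger opening in m; "grasp_force": force on a finger pad.
Only numpy, scipy, OpenCV 4.12 (cv2) and the standard library are available. Lean on these libraries where they do the work, as an engineer would, in place of code of your own. Each camera call takes 0.05 s, during which the arm holds its last target. There are 200 camera calls.

## Working session

There is one attempt and no reset: what is moved stays moved. The work goes in short steps, Python scripts to look and compute and a tool call to move; the robot and the scene stay as the last step left them, time stands still between calls to the robot, and variables do not carry over. Pictures are saved under pics/ and viewed, at most 10 in all, crops included, and the job is handed in when it is done.

```bash
ls; mkdir -p pics; python3 - <<'E'
from cell import env
import cv2,numpy as np
print(env.get_obs(), env.tip_reach)
for n in("top","side"):
    c=env.read_camera(n); cv2.imwrite(f"pics/{n}0.png",c["color"]); print(n,c["fx"],c["fy"],c["cx"],c["cy"]); print(np.round(c["world_from_camera"],4))
E
```

```text
cell.py
pics
{'time_s': 0.0, 'qpos': array([-63.41970363,  18.43930284,  -4.01485178,  83.17636561,
         1.2976214 ,  78.53967231,  -3.25977619]), 'joint_velocities': array([0.09182807, 0.03496333, 0.02498278, 0.0616598 , 0.02350657,
       0.03500989, 0.03940718]), 'effort': array([-2.78246225e-04, -4.91281772e+01, -4.03993204e-01, -3.12524021e+01,
       -6.38613151e-02,  4.40274342e-02,  1.85097238e-04]), 'tool_pos': array([0.28245517, 0.58483822, 0.23844582]), 'tool_rot': array([-1.79890046e+02,  8.55155420e-03,  1.54229596e+02]), 'force': array([-0.06757197,  0.42754413,  0.21638   ]), 'wrist_torque': array([-0.01626359,  0.02587158,  0.0262694 ]), 'grasp_force': 0.0, 'grip_width': 0.08727453272513826} 0.017
top 401.24342307164204 401.24342307164204 316.24668189663663 197.9033374440253
[[-0.0056 -0.9887  0.1499  0.3535]
 [-1.      0.0053 -0.0027  0.0494]
 [ 0.0019 -0.1499 -0.9887  1.4993]
 [ 0.      0.      0.      1.    ]]
side 423.88988494240215 423.88988494240215 317.6237107752394 195.94829200392488
[[-0.9997  0.0088  0.0223  0.5299]
 [-0.0128  0.5917 -0.8061  1.2216]
 [-0.0203 -0.8061 -0.5914  0.9375]
 [ 0.      0.      0.      1.    ]]
```

View pics/top0.png

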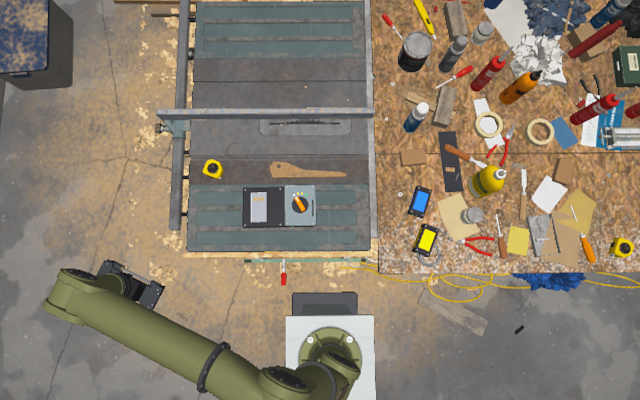

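View pics/side0.png

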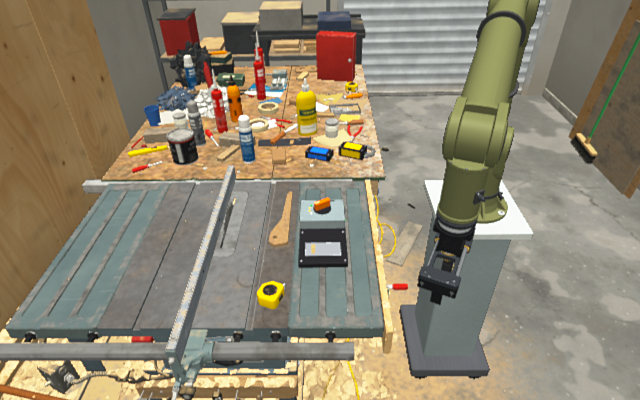

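The top view shows the yellow pack at about (427,240), the blue at (420,202), the dock pad at (259,207) and the dial at (300,203). In the side view they are at about (353,151), (319,153), (323,248) and (322,205). I'll zoom in next.

```bash
python3 - <<'E'
import cv2,numpy as np
t=cv2.imread("pics/top0.png");s=cv2.imread("pics/side0.png")
z=lambda im,x,y,w=66,h=49:cv2.resize(im[y:y+h,x:x+w],(396,294),interpolation=cv2.INTER_NEAREST)
m=np.vstack([np.hstack([z(t,395,180,80,80*294//396+21)[:, :],z(t,240,180,80,59)]),np.hstack([z(s,300,135,80,59),z(s,285,190,105,78)])])
cv2.imwrite("pics/zoom.png",m)
E
```

```text
(no output)
```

View pics/zoom.png

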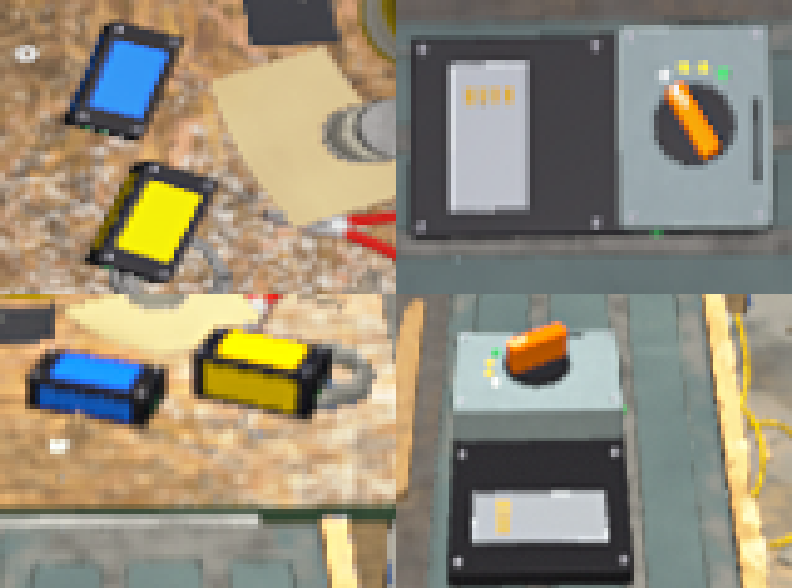

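The zoom shows bright top panels, with darker side panels, on both packs. It also shows the light grey dock pad and the orange bar pointing up-left at the white mark.

```bash
cat > h.py <<'E'
from cell import env
import cv2,numpy as np
C={}
def look(tag):
    for n in("top","side"):
        C[n]=env.read_camera(n); cv2.imwrite(f"pics/{tag}_{n}.png",C[n]["color"])
def ray(n,p):
    c=C[n];T=np.array(c["world_from_camera"]);p=np.atleast_2d(p)
    d=np.c_[(p[:,0]-c["cx"])/c["fx"],(p[:,1]-c["cy"])/c["fy"],np.ones(len(p))]@T[:3,:3].T
    return T[:3,3],d
def onz(n,p,z):
    o,d=ray(n,p);return o+d*((z-o[2])/d[:,2])[:,None]
def tri(pt,ps):
    (o1,d1),(o2,d2)=ray("top",pt),ray("side",ps)
    d1,d2=d1[0],d2[0];s=np.linalg.lstsq(np.c_[d1,-d2],o2-o1,rcond=None)[0]
    a,b=o1+s[0]*d1,o2+s[1]*d2;return (a+b)/2,np.linalg.norm(a-b)
def blob(n,lo,hi,roi):
    x0,x1,y0,y1=roi
    h=cv2.cvtColor(C[n]["color"],cv2.COLOR_BGR2HSV);m=cv2.inRange(h,np.array(lo),np.array(hi))
    k=np.zeros_like(m);k[y0:y1,x0:x1]=m[y0:y1,x0:x1]
    cs=cv2.findContours(k,cv2.RETR_EXTERNAL,cv2.CHAIN_APPROX_NONE)[0]
    c=max(cs,key=cv2.contourArea);f=np.zeros_like(m);cv2.drawContours(f,[c],-1,255,-1)
    M=cv2.moments(f,True);return np.array([M["m10"]/M["m00"],M["m01"]/M["m00"]]),c[:,0].astype(float)
def rect(n,c,z):
    P=onz(n,c,z)[:,:2].astype(np.float32)
    (cx,cy),(w,h),a=cv2.minAreaRect(P)
    if w<h:w,h,a=h,w,a+90
    return np.round([cx,cy,w,h],4),round((a+90)%180-90,1)
COL=dict(yellow=([24,150,225],[34,255,255]),blue=([95,120,215],[115,255,255]),pad=([100,0,165],[135,40,240]),orange=([5,150,120],[20,255,255]))
def meas(name,rt,rs):
    pt,ct=blob("top",*COL[name],rt);ps,cs=blob("side",*COL[name],rs)
    X,g=tri(pt,ps);print(name,pt.round(1),ps.round(1),"X",X.round(4),"gap",round(g,4),"top",*rect("top",ct,X[2]),"side",*rect("side",cs,X[2]),flush=True);return X
E
python3 - <<'E'
from h import *
look("a")
for n,p in(("top",(259,205)),("side",(340,249)),("top",(421,202)),("side",(319,150)),("side",(319,156)),("top",(427,240)),("side",(352,148)),("side",(350,154))):
    print(n,p,cv2.cvtColor(C[n]["color"],cv2.COLOR_BGR2HSV)[p[1],p[0]])
for a in (("yellow",(405,445,215,265),(330,375,138,165)),("blue",(405,440,180,225),(303,335,140,165)),("pad",(245,273,185,230),(300,352,235,262)),("orange",(285,315,185,220),(305,335,190,215))):
    try: meas(*a)
    except Exception as e: print(a[0],e)
E
```

```text
top (259, 205) [110  15 200]
side (340, 249) [107  10 183]
top (421, 202) [105 199 246]
side (319, 150) [103 228 255]
side (319, 156) [107 226 165]
top (427, 240) [ 29 245 245]
side (352, 148) [ 26 255 255]
side (350, 154) [ 25 255 188]
yellow [426.6 239.5] [352.6 145.6] X [ 0.42   -0.3522  0.0454] gap 0.0003 top [ 0.42   -0.3522  0.0696  0.0396] -23.1 side [ 0.4207 -0.3528  0.07    0.0447] -22.0
blue [420.5 200.9] [318.8 150. ] X [ 0.563  -0.3396  0.0332] gap 0.0007 top [ 0.5629 -0.3397  0.0693  0.0398] -19.4 side [ 0.5636 -0.3402  0.0699  0.0422] -19.6
pad [258.  206.5] [322.5 248.6] X [0.5453 0.2605 0.0299] gap 0.0002 top [0.5456 0.2607 0.108  0.0519] 0.8 side [0.5461 0.2593 0.1092 0.0582] -0.5
orange [299.9 204.4] [322.1 203.9] X [0.5458 0.1038 0.0843] gap 0.0017 top [0.5466 0.1044 0.0529 0.0173] 31.8 side [0.5477 0.1019 0.0683 0.0446] 32.6
```

```bash
cat > d.py <<'E'
import sys,numpy as np
from scipy.spatial.transform import Rotation as R
from cell import env
o=env.get_obs();r=R.from_euler("xyz",o["tool_rot"],degrees=True)
print("pos",o["tool_pos"].round(4),"rpy",o["tool_rot"].round(2),"q",o["qpos"].round(0))
for a in sys.argv[1:]:
    v=np.array(a.split(","),float)
    print(a,"->",r.inv().apply(v[:3]-o["tool_pos"]).round(4),"turn",round(-((v[3]-o["tool_rot"][2]+180)%360-180),2))
E
python3 d.py .45,.45,.25,154 .56,.25,.25,155 .6,0,.25,156 .53,-.2,.22,157 .42,-.352,.2,157.3
```

```text
pos [0.2825 0.585  0.2389] rpy [-1.7993e+02  1.0000e-02  1.5423e+02] q [-63.  18.  -4.  83.   1.  79.  -3.]
.45,.45,.25,154 -> [-0.2095 -0.0488 -0.011 ] turn 0.23
.56,.25,.25,155 -> [-0.3955 -0.1811 -0.0109] turn -0.77
.6,0,.25,156 -> [-0.5402 -0.3889 -0.0106] turn -1.77
.53,-.2,.22,157 -> [-0.5642 -0.5994  0.0196] turn -2.77
.42,-.352,.2,157.3 -> [-0.5312 -0.7841  0.0398] turn -3.07
```

Units first: shifts go in units of 50 mm and turns go in units of 2 degrees. So -0.21 m is -4.2, -0.049 m is -0.98.

>>> {"method": "send_path", "body": {
  "moves": [
    {"trans": [-4.2,-0.98,-0.22],"finger_gap": 0.087},
    {"trans": [-4.2,-0.98,-0.22],"finger_gap": 0.087},
    {"trans": [-4.2,-0.98,-0.22],"finger_gap": 0.087},
    {"trans": [-4.2,-0.98,-0.22],"finger_gap": 0.087},
    {"trans": [-4.2,-0.98,-0.22],"finger_gap": 0.087},
    {"trans": [-8,-3.6,-0.22],"finger_gap": 0.087},
    {"trans": [-8,-3.6,-0.22],"finger_gap": 0.087},
    {"trans": [-8,-3.6,-0.22],"finger_gap": 0.087}
  ]
}}

```text
time_s: 0.87
tool_pos: [0.5084, 0.3449, 0.2502]
tool_rot: [-180.0, -0.0, 154.2]
force: [1.1, 1.0, 0.1]
grip_width: 0.0873
grasp_force: 0.0
```

```bash
python3 d.py .56,.25,.25,155 .6,0,.25,156 .53,-.2,.22,157 .42,-.352,.2,157.3
```

```text
pos [0.5084 0.3449 0.2502] rpy [-1.7999e+02 -1.0000e-02  1.5423e+02] q [-42.  14.   6.  88.  -1.  78.  29.]
.56,.25,.25,155 -> [-0.0877 -0.063   0.0002] turn -0.77
.6,0,.25,156 -> [-2.324e-01 -2.708e-01  2.000e-04] turn -1.77
.53,-.2,.22,157 -> [-0.2563 -0.4813  0.0302] turn -2.77
.42,-.352,.2,157.3 -> [-0.2233 -0.666   0.0503] turn -3.07
```

In the tool's units: -0.271 m is -5.42, -0.232 m is -4.64, -2 degrees is -1.

>>> {"method": "send_path", "body": {
  "moves": [
    {"trans": [-1.76,-1.26,0],"rz": -0.5,"finger_gap": 0.087},
    {"trans": [-1.76,-1.26,0],"rz": -0.5,"finger_gap": 0.087},
    {"trans": [-1.76,-1.26,0],"rz": -0.5,"finger_gap": 0.087},
    {"trans": [-4.64,-5.42,0],"rz": -1,"finger_gap": 0.087},
    {"trans": [-4.64,-5.42,0],"rz": -1,"finger_gap": 0.087},
    {"trans": [-4.64,-5.42,0],"rz": -1,"finger_gap": 0.087},
    {"trans": [-4.64,-5.42,0],"rz": -1,"finger_gap": 0.087},
    {"trans": [-4.64,-5.42,0],"rz": -1,"finger_gap": 0.087}
  ]
}}

```text
time_s: 1.53
tool_pos: [0.5917, 0.044, 0.2504]
tool_rot: [180.0, 0.0, 156.2]
force: [1.1, -0.2, -0.3]
grip_width: 0.0868
grasp_force: 0.0
```

```bash
python3 d.py .6,0,.25,156 .53,-.2,.22,157 .42,-.352,.2,157.3
```

```text
pos [0.5917 0.044  0.2504] rpy [179.98   0.   156.24] q [-21.  11.  17.  91.  -3.  78.  62.]
.6,0,.25,156 -> [-0.0254 -0.0369  0.0004] turn 0.24
.53,-.2,.22,157 -> [-0.0419 -0.2482  0.0303] turn -0.76
.42,-.352,.2,157.3 -> [-0.0024 -0.4316  0.0503] turn -1.06
```

>>> {"method": "send_path", "body": {
  "moves": [
    {"trans": [-1.4,-4,0],"finger_gap": 0.087},
    {"trans": [-1.4,-4,0],"finger_gap": 0.087},
    {"trans": [-1.4,-4,0],"finger_gap": 0.087},
    {"trans": [-1.4,-4,0],"finger_gap": 0.087},
    {"trans": [-1.4,-4,0],"finger_gap": 0.087},
    {"trans": [-1.4,-4,0],"finger_gap": 0.087}
  ]
}}

```text
time_s: 2.03
tool_pos: [0.5724, -0.1764, 0.2508]
tool_rot: [-179.7, 0.1, 155.5]
force: [-0.6, -1.7, 0.2]
grip_width: 0.0871
grasp_force: 0.0
```

```bash
python3 d.py .53,-.2,.22,157 .42,-.352,.2,157.3
```

```text
pos [ 0.5724 -0.1764  0.2508] rpy [-1.7967e+02  1.2000e-01  1.5549e+02] q [-7. 12. 25. 91. -5. 78. 84.]
.53,-.2,.22,157 -> [ 0.0289 -0.0389  0.0309] turn -1.51
.42,-.352,.2,157.3 -> [ 0.0659 -0.2227  0.0519] turn -1.81
```

In the tool's units: -0.223 m is -4.46, 0.1 m is 2, -2 degrees is -1.

>>> {"method": "send_path", "body": {
  "moves": [
    {"trans": [1.32,-4.46,2],"rz": -1,"finger_gap": 0.087},
    {"trans": [1.32,-4.46,2],"rz": -1,"finger_gap": 0.087},
    {"trans": [1.32,-4.46,2],"rz": -1,"finger_gap": 0.087},
    {"trans": [1.32,-4.46,2],"rz": -1,"finger_gap": 0.087},
    {"trans": [1.32,-4.46,2],"rz": -1,"finger_gap": 0.087},
    {"trans": [1.32,-4.46,2],"rz": -1,"finger_gap": 0.087},
    {"trans": [1.32,-4.46,2],"rz": -1,"finger_gap": 0.087},
    {"trans": [1.32,-4.46,2],"rz": -1,"finger_gap": 0.087}
  ]
}}

```text
time_s: 2.7
tool_pos: [0.4219, -0.3447, 0.1493]
tool_rot: [-180.0, -0.1, 157.9]
force: [1.0, 0.2, 0.0]
grip_width: 0.0871
grasp_force: 0.0
```

```bash
python3 d.py .4202,-.3523,.026,157.4
```

```text
pos [ 0.4219 -0.3447  0.1493] rpy [-1.7999e+02 -1.4000e-01  1.5787e+02] q [  7.  10.  33. 106.  -6.  66. 109.]
.4202,-.3523,.026,157.4 -> [-0.0016 -0.0077  0.1233] turn 0.47
```

>>> {"method": "send_path", "body": {
  "moves": [
    {"trans": [0,0,0.6],"finger_gap": 0.087},
    {"trans": [0,0,0.6],"finger_gap": 0.087},
    {"trans": [0,0,0.6],"finger_gap": 0.087}
  ]
}}

```text
time_s: 2.95
tool_pos: [0.4253, -0.3408, 0.1196]
tool_rot: [179.9, -0.2, 158.4]
force: [-0.4, -0.4, 0.2]
grip_width: 0.0872
grasp_force: 0.0
```

```bash
python3 d.py .4202,-.3523,.026,157.4
```

```text
pos [ 0.4253 -0.3408  0.1196] rpy [ 1.7995e+02 -1.7000e-01  1.5836e+02] q [  7.  12.  32. 107.  -7.  63. 110.]
.4202,-.3523,.026,157.4 -> [ 0.0002 -0.0127  0.0936] turn 0.96
```

>>> {"method": "send_path", "body": {
  "moves": [
    {"trans": [0,-0.254,0.6],"rz": 0.5,"finger_gap": 0.087},
    {"trans": [0,-0.254,1.2],"rz": 0.5,"finger_gap": 0.087},
    {"trans": [0,-0.254,1.2],"rz": 0.5,"finger_gap": 0.087},
    {"trans": [0,-0.254,1.2],"rz": 0.5,"finger_gap": 0.087}
  ]
}}

```text
time_s: 3.28
tool_pos: [0.4206, -0.3534, 0.0605]
tool_rot: [180.0, -0.1, 157.3]
force: [-0.5, 0.6, -0.1]
grip_width: 0.087
grasp_force: 0.0
```

```bash
python3 d.py .4202,-.3523,.026,157.4
```

```text
pos [ 0.4206 -0.3534  0.0605] rpy [ 1.7997e+02 -1.3000e-01  1.5731e+02] q [  9.  17.  32. 110. -11.  56. 114.]
.4202,-.3523,.026,157.4 -> [0.0007 0.0008 0.0345] turn -0.09
```

>>> {"method": "send_path", "body": {
  "moves": [
    {"trans": [0.01,0.016,0.4],"finger_gap": 0.087},
    {"trans": [0.01,0.016,0.69],"finger_gap": 0.087},
    {"trans": [0.01,0.016,0.69],"finger_gap": 0.087},
    {"trans": [0.01,0.016,0.69],"finger_gap": 0.04},
    {"trans": [0.01,0.016,0.69],"finger_gap": 0.04},
    {"trans": [0.01,0.016,0.69],"finger_gap": 0.04},
    {"trans": [0.01,0.016,0.69],"finger_gap": 0.04},
    {"trans": [0.01,0.016,0.69],"finger_gap": 0.04}
  ],
  "grip_force": 30
}}

```text
time_s: 3.95
tool_pos: [0.4207, -0.3539, 0.0268]
tool_rot: [180.0, 0.1, 157.2]
force: [-0.6, -1.6, -0.3]
grip_width: 0.0617
grasp_force: 0.0
```

```bash
python3 d.py
```

```text
pos [ 0.4207 -0.3539  0.0268] rpy [1.8000e+02 9.0000e-02 1.5724e+02] q [ 10.  20.  31. 111. -13.  52. 115.]
```

>>> {"method": "send_path", "body": {
  "moves": [
    {"finger_gap": 0.04},
    {"finger_gap": 0.04},
    {"finger_gap": 0.04},
    {"finger_gap": 0.04}
  ],
  "grip_force": 30
}}

```text
time_s: 4.28
tool_pos: [0.4205, -0.3542, 0.0266]
tool_rot: [-180.0, 0.1, 157.2]
force: [-1.0, -0.0, 6.3]
grip_width: 0.058
grasp_force: 30.0
```

```bash
python3 d.py
```

```text
pos [ 0.4205 -0.3542  0.0266] rpy [-1.7998e+02  7.0000e-02  1.5722e+02] q [ 10.  20.  31. 111. -13.  52. 115.]
```

In the tool's units: -0.18 m is -3.6, -0.15 m is -3.

>>> {"method": "send_path", "body": {
  "moves": [
    {"trans": [0,0,-0.6],"finger_gap": 0.04},
    {"trans": [0,0,-1.4],"finger_gap": 0.04},
    {"trans": [0,0,-2.2],"finger_gap": 0.04},
    {"trans": [0,0,-3],"finger_gap": 0.04},
    {"trans": [0,0,-3.6],"finger_gap": 0.04},
    {"trans": [0,0,-3.6],"finger_gap": 0.04}
  ]
}}

```text
time_s: 4.78
tool_pos: [0.4224, -0.3556, 0.2116]
tool_rot: [-180.0, 0.6, 157.2]
force: [1.3, -1.0, -4.3]
grip_width: 0.0579
grasp_force: 30.0
```

```bash
python3 d.py .53,-.2,.22,162 .6,0,.22,170 .5458,.2597,.2,180
```

```text
pos [ 0.4224 -0.3556  0.2116] rpy [-179.96    0.56  157.22] q [  6.   7.  34. 101.  -4.  72. 109.]
.53,-.2,.22,162 -> [-0.039   0.1851 -0.0081] turn -4.78
.6,0,.22,170 -> [-0.0261  0.3966 -0.0084] turn -12.78
.5458,.2597,.2,180 -> [0.1246 0.6151 0.01  ] turn -22.78
```

In the tool's units: -0.035 m is -0.7, 0.275 m is 5.5, -8 degrees is -4.

>>> {"method": "send_path", "body": {
  "moves": [
    {"trans": [-0.14,0.66,-0.16],"rz": -0.5,"finger_gap": 0.04},
    {"trans": [-0.28,1.32,-0.16],"rz": -1,"finger_gap": 0.04},
    {"trans": [-0.42,2,-0.16],"rz": -1.5,"finger_gap": 0.04},
    {"trans": [-0.56,2.66,-0.16],"rz": -2,"finger_gap": 0.04},
    {"trans": [-0.78,3.4,-0.16],"rz": -2.5,"finger_gap": 0.04},
    {"trans": [-0.8,4.1,-0.16],"rz": -3,"finger_gap": 0.04},
    {"trans": [-0.76,4.8,-0.16],"rz": -3.5,"finger_gap": 0.04},
    {"trans": [-0.7,5.5,-0.16],"rz": -4,"finger_gap": 0.04}
  ]
}}

```text
time_s: 5.45
tool_pos: [0.5577, -0.1115, 0.2105]
tool_rot: [-179.9, -0.3, 165.3]
force: [0.5, -0.3, -5.0]
grip_width: 0.0576
grasp_force: 30.0
```

```bash
python3 d.py .6,0,.22,170 .5458,.2597,.2,180
```

```text
pos [ 0.5577 -0.1115  0.2105] rpy [-179.95   -0.29  165.28] q [-11.  10.  22.  98.  -4.  73.  87.]
.6,0,.22,170 -> [-0.0125  0.1186 -0.0097] turn -4.72
.5458,.2597,.2,180 -> [0.1058 0.356  0.0107] turn -14.72
```

In the tool's units: 0.275 m is 5.5, 0.245 m is 4.9, -12.5 degrees is -6.25.

>>> {"method": "send_path", "body": {
  "moves": [
    {"trans": [-0.08,0.7,0],"rz": -1,"finger_gap": 0.04},
    {"trans": [-0.16,1.4,0],"rz": -1.75,"finger_gap": 0.04},
    {"trans": [-0.2,2.1,0],"rz": -2.5,"finger_gap": 0.04},
    {"trans": [0.1,2.8,0],"rz": -3.25,"finger_gap": 0.04},
    {"trans": [0.4,3.5,0],"rz": -4,"finger_gap": 0.04},
    {"trans": [0.7,4.2,0],"rz": -4.75,"finger_gap": 0.04},
    {"trans": [1,4.9,0],"rz": -5.5,"finger_gap": 0.04},
    {"trans": [1.32,5.5,0],"rz": -6.25,"finger_gap": 0.04}
  ]
}}

```text
time_s: 6.12
tool_pos: [0.5629, 0.1718, 0.2104]
tool_rot: [-180.0, -0.3, 177.9]
force: [0.9, 0.3, -6.0]
grip_width: 0.0579
grasp_force: 30.0
```

```bash
python3 d.py .5458,.2597,.15,180
```

```text
pos [0.5629 0.1718 0.2104] rpy [-179.95   -0.29  177.89] q [-28.  12.  10.  95.  -2.  74.  70.]
.5458,.2597,.15,180 -> [0.02   0.0873 0.0604] turn -2.11
```

In the tool's units: 0.0873 m is 1.746, 0.07 m is 1.4, -2.1 degrees is -1.05.

>>> {"method": "send_path", "body": {
  "moves": [
    {"trans": [0.14,0.6,0.2],"rz": -0.5,"finger_gap": 0.04},
    {"trans": [0.28,1.2,0.4],"rz": -1,"finger_gap": 0.04},
    {"trans": [0.4,1.746,0.8],"rz": -1.05,"finger_gap": 0.04},
    {"trans": [0.4,1.746,1.208],"rz": -1.05,"finger_gap": 0.04},
    {"trans": [0.4,1.746,1.4],"rz": -1.05,"finger_gap": 0.04},
    {"trans": [0.4,1.746,1.4],"rz": -1.05,"finger_gap": 0.04},
    {"trans": [0.4,1.746,1.4],"rz": -1.05,"finger_gap": 0.04},
    {"trans": [0.4,1.746,1.4],"rz": -1.05,"finger_gap": 0.04}
  ]
}}

```text
time_s: 6.78
tool_pos: [0.5495, 0.2557, 0.1443]
tool_rot: [-180.0, 0.0, 179.7]
force: [0.1, -0.4, -4.4]
grip_width: 0.0577
grasp_force: 30.0
```

```bash
python3 d.py .5458,.2597,.06,180;python3 - <<'E'
from h import *
look("b")
E
```

```text
pos [0.5495 0.2557 0.1443] rpy [-1.7999e+02  4.0000e-02  1.7969e+02] q [-33.  17.   7.  97.  -2.  67.  64.]
.5458,.2597,.06,180 -> [0.0038 0.004  0.0843] turn -0.31
```

View pics/b_side.png

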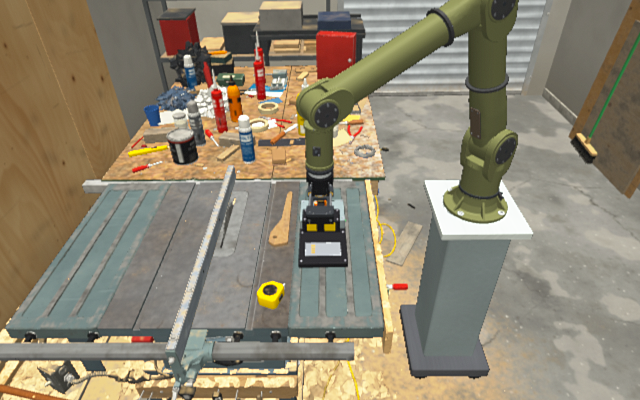

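The held pack shows in the side view as two yellow panel halves, at about (313,227) and (331,227), either side of the finger. I'll measure its offset along x in the grip.

```bash
python3 - <<'E'
from h import *
look("c")
n="side";h=cv2.cvtColor(C[n]["color"],cv2.COLOR_BGR2HSV);m=cv2.inRange(h,np.array([22,150,100]),np.array([34,255,255]))
k=m[212:240,300:345];ys,xs=np.where(k>0);ys+=212;xs+=300
print(xs.min(),xs.max(),ys.min(),ys.max())
t=env.get_obs()["tool_pos"];yf=t[1]+.029
for y in sorted(set(ys)):
    r=xs[ys==y]
    o,d=ray(n,np.array([[r.min()-.5,y],[r.max()+.5,y]],float));P=o+d*((yf-o[1])/d[:,1])[:,None];print(y,r.min(),r.max(),P[:,0].round(4),P[:,0].mean().round(4),P[0,2].round(4))
print(t)
E
```

```text
307 335 222 230
222 334 334 [0.5122 0.5093] 0.5108 0.1578
223 333 334 [0.5151 0.5093] 0.5122 0.1541
224 307 335 [0.5899 0.5064] 0.5482 0.151
225 307 335 [0.59   0.5064] 0.5482 0.1473
226 307 335 [0.5902 0.5064] 0.5483 0.1435
227 307 335 [0.5903 0.5064] 0.5483 0.1397
228 307 335 [0.5904 0.5064] 0.5484 0.1359
229 307 335 [0.5906 0.5063] 0.5485 0.1321
230 307 334 [0.5907 0.5092] 0.55 0.1283
[0.54946412 0.25679427 0.14513295]
```

>>> {"method": "send_path", "body": {
  "moves": [
    {"trans": [0.04,0.06,0.6],"finger_gap": 0.04},
    {"trans": [0.054,0.06,1.1],"finger_gap": 0.04},
    {"trans": [0.054,0.06,1.5],"finger_gap": 0.04},
    {"trans": [0.054,0.06,1.6],"finger_gap": 0.04},
    {"trans": [0.054,0.06,1.6],"finger_gap": 0.04},
    {"trans": [0.054,0.06,1.6],"finger_gap": 0.04}
  ]
}}

```text
time_s: 7.48
tool_pos: [0.5469, 0.2604, 0.0651]
tool_rot: [180.0, 0.1, 179.8]
force: [-0.1, -1.0, -5.7]
grip_width: 0.0575
grasp_force: 30.0
```

```bash
python3 d.py .5468,.2597,.0556,180
```

```text
pos [0.5469 0.2604 0.0651] rpy [1.7995e+02 1.0000e-01 1.7981e+02] q [-33.  21.   6. 101.  -3.  58.  64.]
.5468,.2597,.0556,180 -> [ 0.0001 -0.0007  0.0095] turn -0.19
```

In the tool's units: 0.0095 m is 0.19, 0.008 m is 0.16.

>>> {"method": "send_path", "body": {
  "moves": [
    {"trans": [0,-0.014,0.06],"finger_gap": 0.04},
    {"trans": [0,-0.014,0.12],"finger_gap": 0.04},
    {"trans": [0,-0.014,0.16],"finger_gap": 0.04},
    {"trans": [0,-0.014,0.19],"finger_gap": 0.04},
    {"trans": [0,-0.014,0.19],"finger_gap": 0.04},
    {"trans": [0,-0.014,0.19],"finger_gap": 0.04}
  ]
}}

```text
time_s: 7.98
tool_pos: [0.5464, 0.2597, 0.0555]
tool_rot: [180.0, 0.1, 179.8]
force: [-2.3, -0.8, 2.4]
grip_width: 0.0575
grasp_force: 30.0
```

```bash
python3 d.py .5468,.2597,.0556,180
```

```text
pos [0.5464 0.2597 0.0555] rpy [1.7997e+02 6.0000e-02 1.7983e+02] q [-33.  22.   6. 101.  -3.  57.  64.]
.5468,.2597,.0556,180 -> [-0.0004  0.     -0.0001] turn -0.17
```

Contact is made: force z went from −5.7 to +2.4. I'll release and rise.

>>> {"method": "send_path", "body": {
  "moves": [
    {"finger_gap": 0.087},
    {"finger_gap": 0.087},
    {"finger_gap": 0.087},
    {"finger_gap": 0.087},
    {"finger_gap": 0.087},
    {"finger_gap": 0.087},
    {"finger_gap": 0.087},
    {"finger_gap": 0.087}
  ]
}}

```text
time_s: 8.65
tool_pos: [0.5459, 0.2595, 0.0544]
tool_rot: [180.0, 0.0, 179.8]
force: [-0.3, 1.3, -0.1]
grip_width: 0.0864
grasp_force: 0.0
```

>>> {"method": "send_path", "body": {
  "moves": [
    {"trans": [0,0,-0.4],"finger_gap": 0.087},
    {"trans": [0,0,-1.2],"finger_gap": 0.087},
    {"trans": [0,0,-2],"finger_gap": 0.087},
    {"trans": [0,0,-2.8],"finger_gap": 0.087},
    {"trans": [0,0,-3.4],"finger_gap": 0.087},
    {"trans": [0,-0.8,-3.4],"rz": 1,"finger_gap": 0.087},
    {"trans": [0,-1.6,-3.4],"rz": 2,"finger_gap": 0.087},
    {"trans": [0,-2.4,-3.4],"rz": 3,"finger_gap": 0.087}
  ]
}}

```text
time_s: 9.32
tool_pos: [0.5457, 0.1387, 0.2253]
tool_rot: [180.0, 0.1, 173.9]
force: [0.7, -0.5, -0.7]
grip_width: 0.0872
grasp_force: 0.0
```

```bash
python3 d.py .6,0,.22,170 .53,-.2,.22,160 .54,-.3,.2,160.5
```

```text
pos [0.5457 0.1387 0.2253] rpy [1.7996e+02 1.0000e-01 1.7386e+02] q [-27.   8.  11.  97.  -2.  75.  68.]
.6,0,.22,170 -> [-0.0689 -0.1321  0.0053] turn 3.86
.53,-.2,.22,160 -> [-0.0207 -0.3385  0.0051] turn 13.86
.54,-.3,.2,160.5 -> [-0.0413 -0.4368  0.0251] turn 13.36
```

In the tool's units: -0.32 m is -6.4, -0.28 m is -5.6, 12 degrees is 6.

>>> {"method": "send_path", "body": {
  "moves": [
    {"trans": [-0.16,-0.8,0],"rz": 1,"finger_gap": 0.087},
    {"trans": [-0.32,-1.6,0],"rz": 2,"finger_gap": 0.087},
    {"trans": [-0.44,-2.4,0],"rz": 3,"finger_gap": 0.087},
    {"trans": [-0.52,-3.2,0],"rz": 4,"finger_gap": 0.087},
    {"trans": [-0.6,-4,0],"rz": 4.5,"finger_gap": 0.087},
    {"trans": [-0.68,-4.8,0],"rz": 5,"finger_gap": 0.087},
    {"trans": [-0.72,-5.6,0],"rz": 5.5,"finger_gap": 0.087},
    {"trans": [-0.76,-6.4,0],"rz": 6,"finger_gap": 0.087}
  ]
}}

```text
time_s: 9.98
tool_pos: [0.5486, -0.1847, 0.2246]
tool_rot: [180.0, 0.0, 161.8]
force: [0.8, -0.1, 0.5]
grip_width: 0.0871
grasp_force: 0.0
```

```bash
python3 d.py .563,-.3397,.12,160.5
python3 - <<'E'
from h import *
look("d")
X=meas("yellow",(235,285,180,225),(298,350,215,262))
X=meas("blue",(405,440,180,225),(303,335,140,165))
E
```

```text
pos [ 0.5486 -0.1847  0.2246] rpy [1.7998e+02 4.0000e-02 1.6179e+02] q [-7. 10. 26. 96. -5. 75. 92.]
.563,-.3397,.12,160.5 -> [-0.0621 -0.1428  0.1046] turn 1.29
yellow [256.  205.1] [322. 238.] X [0.5456 0.2611 0.0744] gap 0.0017 top [0.5451 0.2614 0.0657 0.0359] 0.9 side [0.5468 0.2608 0.0675 0.0361] -0.6Traceback (most recent call last):
  File "<stdin>", line 4, in <module>
  File "h.py", line 31, in meas
    pt,ct=blob("top",*COL[name],rt);ps,cs=blob("side",*COL[name],rs)
          ~~~~^^^^^^^^^^^^^^^^^^^^^
  File "h.py", line 22, in blob
    c=max(cs,key=cv2.contourArea);f=np.zeros_like(m);cv2.drawContours(f,[c],-1,255,-1)
ValueError: max() iterable argument is empty
```

The thick pack stands at (0.5456, 0.261, 0.074), which agrees with the pad within about 2 mm. The blue pack is hidden by the arm in the top view, so I'll use the earlier measurement.

>>> {"method": "send_path", "body": {
  "moves": [
    {"trans": [-0.32,-0.72,0.4],"rz": 0.5,"finger_gap": 0.087},
    {"trans": [-0.64,-1.44,0.9],"rz": 0.5,"finger_gap": 0.087},
    {"trans": [-0.96,-2.16,1.5],"rz": 0.65,"finger_gap": 0.087},
    {"trans": [-1.242,-2.856,2],"rz": 0.65,"finger_gap": 0.087},
    {"trans": [-1.242,-2.856,2.4],"rz": 0.65,"finger_gap": 0.087},
    {"trans": [-1.242,-2.856,2.6],"rz": 0.65,"finger_gap": 0.087},
    {"trans": [-1.242,-2.856,2.6],"rz": 0.65,"finger_gap": 0.087},
    {"trans": [-1.242,-2.856,2.6],"rz": 0.65,"finger_gap": 0.087}
  ]
}}

```text
time_s: 10.75
tool_pos: [0.5638, -0.3362, 0.0941]
tool_rot: [179.9, -0.1, 160.6]
force: [1.0, -0.1, 0.6]
grip_width: 0.0869
grasp_force: 0.0
```

```bash
python3 d.py .563,-.3397,.022,160.5
```

```text
pos [ 0.5638 -0.3362  0.0941] rpy [ 1.7993e+02 -7.0000e-02  1.6060e+02] q [  7.  27.  28.  92. -14.  64. 109.]
.563,-.3397,.022,160.5 -> [-0.0005 -0.0037  0.072 ] turn 0.1
```

In the tool's units: 0.04 m is 0.8, 0.02 m is 0.4.

>>> {"method": "send_path", "body": {
  "moves": [
    {"trans": [-0.01,-0.074,0.4],"finger_gap": 0.087},
    {"trans": [-0.01,-0.074,0.8],"finger_gap": 0.087},
    {"trans": [-0.01,-0.074,0.8],"finger_gap": 0.087},
    {"trans": [-0.01,-0.074,0.8],"finger_gap": 0.087}
  ]
}}

```text
time_s: 11.08
tool_pos: [0.5637, -0.3397, 0.0555]
tool_rot: [179.9, 0.0, 160.7]
force: [-0.5, 0.2, -0.3]
grip_width: 0.0869
grasp_force: 0.0
```

```bash
python3 d.py .563,-.3397,.022,160.5
```

```text
pos [ 0.5637 -0.3397  0.0555] rpy [1.7993e+02 3.0000e-02 1.6066e+02] q [  8.  29.  28.  94. -15.  61. 110.]
.563,-.3397,.022,160.5 -> [ 0.0007 -0.0003  0.0335] turn 0.16
```

In the tool's units: 0.0335 m is 0.67, 0.02 m is 0.4.

>>> {"method": "send_path", "body": {
  "moves": [
    {"trans": [0.014,-0.006,0.4],"finger_gap": 0.087},
    {"trans": [0.014,-0.006,0.67],"finger_gap": 0.087},
    {"trans": [0.014,-0.006,0.67],"finger_gap": 0.087},
    {"trans": [0.014,-0.006,0.67],"finger_gap": 0.087},
    {"trans": [0.014,-0.006,0.67],"finger_gap": 0.04},
    {"trans": [0.014,-0.006,0.67],"finger_gap": 0.04},
    {"trans": [0.014,-0.006,0.67],"finger_gap": 0.04},
    {"trans": [0.014,-0.006,0.67],"finger_gap": 0.04}
  ],
  "grip_force": 25
}}

```text
time_s: 11.75
tool_pos: [0.5623, -0.3418, 0.0216]
tool_rot: [-180.0, 0.1, 160.5]
force: [-0.3, 0.1, -0.3]
grip_width: 0.0677
grasp_force: 0.0
```

>>> {"method": "send_path", "body": {
  "moves": [
    {"finger_gap": 0.04},
    {"finger_gap": 0.04},
    {"finger_gap": 0.04},
    {"finger_gap": 0.04},
    {"finger_gap": 0.04},
    {"finger_gap": 0.04}
  ]
}}

```text
time_s: 12.25
tool_pos: [0.562, -0.3415, 0.0212]
tool_rot: [180.0, 0.0, 160.5]
force: [-1.3, 0.3, 3.2]
grip_width: 0.0581
grasp_force: 25.0
```

```bash
python3 d.py
```

```text
pos [ 0.562  -0.3415  0.0212] rpy [1.7999e+02 2.0000e-02 1.6053e+02] q [  8.  32.  27.  95. -16.  57. 111.]
```

>>> {"method": "send_path", "body": {
  "moves": [
    {"trans": [0,0,-0.6],"finger_gap": 0.04},
    {"trans": [0,0,-1.4],"finger_gap": 0.04},
    {"trans": [0,0,-2.2],"finger_gap": 0.04},
    {"trans": [0,0,-3],"finger_gap": 0.04},
    {"trans": [0,0,-3.8],"finger_gap": 0.04},
    {"trans": [0,0,-4],"finger_gap": 0.04}
  ]
}}

```text
time_s: 12.75
tool_pos: [0.564, -0.3434, 0.2278]
tool_rot: [-179.9, 0.6, 160.5]
force: [1.0, -1.3, -1.1]
grip_width: 0.0577
grasp_force: 25.0
```

```bash
python3 d.py .58,-.2,.22,162 .6,0,.22,170 .5456,.2605,.2,180
```

```text
pos [ 0.564  -0.3434  0.2278] rpy [-179.93    0.56  160.52] q [  6.  21.  30.  84. -11.  77. 107.]
.58,-.2,.22,162 -> [0.0328 0.1406 0.0073] turn -1.48
.6,0,.22,170 -> [0.0806 0.3358 0.0066] turn -9.48
.5456,.2605,.2,180 -> [0.219  0.5632 0.0249] turn -19.48
```

>>> {"method": "send_path", "body": {
  "moves": [
    {"trans": [0.16,0.7,0],"finger_gap": 0.04},
    {"trans": [0.32,1.4,0],"rz": -0.5,"finger_gap": 0.04},
    {"trans": [0.48,2.1,0],"rz": -1,"finger_gap": 0.04},
    {"trans": [0.64,2.8,0],"rz": -1.75,"finger_gap": 0.04},
    {"trans": [0.84,3.5,0],"rz": -2.5,"finger_gap": 0.04},
    {"trans": [1.04,4.2,0],"rz": -3.25,"finger_gap": 0.04},
    {"trans": [1.24,4.9,0],"rz": -4,"finger_gap": 0.04},
    {"trans": [1.48,5.6,0],"rz": -4.75,"finger_gap": 0.04}
  ]
}}

```text
time_s: 13.42
tool_pos: [0.5846, -0.0511, 0.2192]
tool_rot: [-180.0, -0.1, 170.1]
force: [1.5, 0.4, -3.0]
grip_width: 0.0575
grasp_force: 25.0
```

```bash
python3 d.py .5456,.2605,.2,180
```

```text
pos [ 0.5846 -0.0511  0.2192] rpy [-1.7997e+02 -1.1000e-01  1.7010e+02] q [-16.  12.  21.  95.  -4.  75.  86.]
.5456,.2605,.2,180 -> [0.092  0.3003 0.0192] turn -9.9
```

>>> {"method": "send_path", "body": {
  "moves": [
    {"trans": [0.2,0.7,0],"rz": -0.5,"finger_gap": 0.04},
    {"trans": [0.4,1.4,0],"rz": -1,"finger_gap": 0.04},
    {"trans": [0.6,2.1,0],"rz": -1.75,"finger_gap": 0.04},
    {"trans": [0.8,2.8,0],"rz": -2.5,"finger_gap": 0.04},
    {"trans": [1.04,3.5,0],"rz": -3.25,"finger_gap": 0.04},
    {"trans": [1.28,4.2,0],"rz": -4,"finger_gap": 0.04},
    {"trans": [1.52,4.9,0],"rz": -4.5,"finger_gap": 0.04},
    {"trans": [1.72,5.56,0],"rz": -4.95,"finger_gap": 0.04}
  ]
}}

```text
time_s: 14.08
tool_pos: [0.5472, 0.2379, 0.2191]
tool_rot: [-180.0, -0.1, -180.0]
force: [0.3, 0.1, -2.9]
grip_width: 0.0577
grasp_force: 25.0
```

```bash
python3 d.py .5456,.2605,.15,180
```

```text
pos [0.5472 0.2379 0.2191] rpy [-1.7997e+02 -1.4000e-01 -1.7997e+02] q [-34.  13.   9.  93.  -2.  75.  66.]
.5456,.2605,.15,180 -> [0.0014 0.0227 0.0691] turn 0.03
```

In the tool's units: 0.05 m is 1, 0.04 m is 0.8.

>>> {"method": "send_path", "body": {
  "moves": [
    {"trans": [0.12,0.44,0.4],"finger_gap": 0.04},
    {"trans": [0.12,0.44,0.8],"finger_gap": 0.04},
    {"trans": [0.12,0.44,1],"finger_gap": 0.04},
    {"trans": [0.12,0.44,1],"finger_gap": 0.04},
    {"trans": [0.12,0.44,1],"finger_gap": 0.04},
    {"trans": [0.12,0.44,1],"finger_gap": 0.04}
  ]
}}

```text
time_s: 14.58
tool_pos: [0.544, 0.2564, 0.1716]
tool_rot: [180.0, 0.1, 179.8]
force: [-0.1, -0.1, -3.1]
grip_width: 0.0579
grasp_force: 25.0
```

```bash
python3 d.py .5456,.2605,.12,180;python3 - <<'E'
from h import *
look("e")
n="side";h=cv2.cvtColor(C[n]["color"],cv2.COLOR_BGR2HSV);m=cv2.inRange(h,np.array([95,130,100]),np.array([118,255,255]))
k=m[190:245,295:350];ys,xs=np.where(k>0);ys+=190;xs+=295
t=env.get_obs()["tool_pos"];yf=t[1]+.029
for y in sorted(set(ys)):
    r=xs[ys==y]
    o,d=ray(n,np.array([[r.min()-.5,y],[r.max()+.5,y]],float));P=o+d*((yf-o[1])/d[:,1])[:,None];print(y,r.min(),r.max(),P[:,0].round(4),P[:,0].mean().round(4),P[0,2].round(4))
print(t)
E
```

```text
pos [0.544  0.2564 0.1716] rpy [1.8000e+02 7.0000e-02 1.7978e+02] q [-35.  15.   8.  96.  -2.  70.  64.]
.5456,.2605,.12,180 -> [-0.0015  0.0041  0.0516] turn -0.22
217 308 336 [0.5861 0.5037] 0.5449 0.1772
218 308 336 [0.5862 0.5037] 0.545 0.1735
219 308 336 [0.5864 0.5037] 0.545 0.1698
220 308 336 [0.5865 0.5037] 0.5451 0.1661
221 308 336 [0.5866 0.5036] 0.5451 0.1624
222 308 336 [0.5867 0.5036] 0.5452 0.1587
[0.54408604 0.25705072 0.17229293]
```

>>> {"method": "send_path", "body": {
  "moves": [
    {"trans": [-0.026,0.07,0.4],"finger_gap": 0.04},
    {"trans": [-0.026,0.07,0.9],"finger_gap": 0.04},
    {"trans": [-0.026,0.07,1.2],"finger_gap": 0.04},
    {"trans": [-0.026,0.07,1.36],"finger_gap": 0.04},
    {"trans": [-0.026,0.07,1.36],"finger_gap": 0.04},
    {"trans": [-0.026,0.07,1.36],"finger_gap": 0.04},
    {"trans": [-0.026,0.07,1.36],"finger_gap": 0.04}
  ]
}}

```text
time_s: 15.27
tool_pos: [0.5454, 0.2617, 0.1047]
tool_rot: [179.9, 0.2, 179.9]
force: [-0.4, 1.2, -2.9]
grip_width: 0.0576
grasp_force: 25.0
```

```bash
python3 d.py .5454,.2605,.0942,180
```

```text
pos [0.5454 0.2617 0.1047] rpy [1.7992e+02 1.5000e-01 1.7991e+02] q [-35.  18.   8.  99.  -3.  62.  64.]
.5454,.2605,.0942,180 -> [ 0.     -0.0012  0.0105] turn -0.09
```

>>> {"method": "send_path", "body": {
  "moves": [
    {"trans": [0,-0.024,0.06],"finger_gap": 0.04},
    {"trans": [0,-0.024,0.12],"finger_gap": 0.04},
    {"trans": [0,-0.024,0.18],"finger_gap": 0.04},
    {"trans": [0,-0.024,0.21],"finger_gap": 0.04},
    {"trans": [0,-0.024,0.21],"finger_gap": 0.04},
    {"trans": [0,-0.024,0.21],"finger_gap": 0.04}
  ]
}}

```text
time_s: 15.77
tool_pos: [0.5446, 0.2603, 0.0939]
tool_rot: [180.0, 0.1, 179.9]
force: [-3.7, -1.1, 6.2]
grip_width: 0.0579
grasp_force: 25.0
```

```bash
python3 d.py .5454,.2605,.0942,180
```

```text
pos [0.5446 0.2603 0.0939] rpy [1.7997e+02 5.0000e-02 1.7993e+02] q [-35.  19.   8. 100.  -3.  61.  64.]
.5454,.2605,.0942,180 -> [-0.0008  0.0002 -0.0003] turn -0.07
```

>>> {"method": "send_path", "body": {
  "moves": [
    {"finger_gap": 0.087},
    {"finger_gap": 0.087},
    {"finger_gap": 0.087},
    {"finger_gap": 0.087},
    {"finger_gap": 0.087},
    {"finger_gap": 0.087},
    {"finger_gap": 0.087},
    {"finger_gap": 0.087}
  ]
}}

```text
time_s: 16.43
tool_pos: [0.5442, 0.2601, 0.0923]
tool_rot: [180.0, -0.0, 179.9]
force: [0.9, 0.6, 0.6]
grip_width: 0.0864
grasp_force: 0.0
```

>>> {"method": "send_path", "body": {
  "moves": [
    {"trans": [0,0,-0.4],"finger_gap": 0.087},
    {"trans": [0,0,-1],"finger_gap": 0.087},
    {"trans": [0,0,-1.6],"finger_gap": 0.087},
    {"trans": [0,0,-2],"finger_gap": 0.087},
    {"trans": [0,-0.6,-2],"rz": -2.5,"finger_gap": 0.087},
    {"trans": [0,-1.2,-2],"rz": -5,"finger_gap": 0.087},
    {"trans": [0,-2,-2],"rz": -7.5,"finger_gap": 0.087},
    {"trans": [0,-2.6,-2],"rz": -10,"finger_gap": 0.06}
  ]
}}

```text
time_s: 17.1
tool_pos: [0.544, 0.1272, 0.1927]
tool_rot: [-179.9, 0.0, -159.9]
force: [1.9, -2.2, 0.6]
grip_width: 0.0847
grasp_force: 0.0
```

>>> {"method": "send_path", "body": {
  "moves": [
    {"trans": [0,-0.4,0],"rz": -2.5,"finger_gap": 0.06},
    {"trans": [0,-0.5,0],"rz": -5,"finger_gap": 0.06},
    {"trans": [0,-0.5,0],"rz": -5,"finger_gap": 0.06},
    {"trans": [0,-0.5,0],"rz": -5,"finger_gap": 0.06}
  ]
}}

```text
time_s: 17.43
tool_pos: [0.5525, 0.1068, 0.1924]
tool_rot: [180.0, 0.0, -150.2]
force: [-0.6, -0.1, -0.5]
grip_width: 0.0638
grasp_force: 0.0
```

```bash
python3 d.py .5462,.1044,.15,210;python3 - <<'E'
from h import *
look("f")
for a in (("yellow",(235,285,180,225),(298,350,215,262)),("blue",(235,285,170,225),(298,350,205,262))):
    try: meas(*a)
    except Exception as e: print(a[0],e)
t=C["top"]["color"][165:240,225:325];s=C["side"]["color"][190:265,275:375]
cv2.imwrite("pics/zf.png",cv2.resize(np.hstack([t,s]),None,fx=4,fy=4,interpolation=cv2.INTER_NEAREST))
E
```

```text
pos [0.5525 0.1068 0.1924] rpy [ 1.7997e+02  1.0000e-02 -1.5025e+02] q [-24.   9.  11. 100.  -2.  71. 108.]
.5462,.1044,.15,210 -> [0.0067 0.001  0.0424] turn -0.25
yellow max() iterable argument is empty
blue [254.7 204.6] [322.1 230. ] X [0.5439 0.261  0.1059] gap 0.0036 top [0.5427 0.262  0.0678 0.0385] 0.9 side [0.5449 0.2603 0.0693 0.0365] -0.6
```

View pics/zf.png

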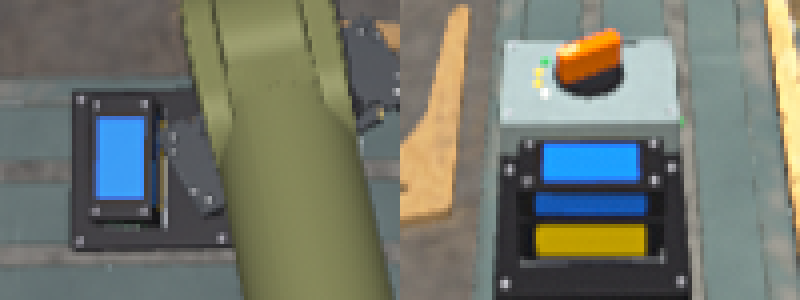

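The stack is square, with its top at 0.106 m; the blue panel is at top-view crop (120,158), and the packs' edges line up in the side view. Now the dial.

>>> {"method": "send_path", "body": {
  "moves": [
    {"trans": [0.144,0.012,0.8],"finger_gap": 0.05},
    {"trans": [0.144,0.012,1.2],"finger_gap": 0.05},
    {"trans": [0.144,0.012,1.4],"finger_gap": 0.05},
    {"trans": [0.144,0.012,1.4],"finger_gap": 0.05},
    {"trans": [0.144,0.012,1.4],"finger_gap": 0.05}
  ]
}}

```text
time_s: 17.95
tool_pos: [0.5463, 0.1045, 0.1227]
tool_rot: [180.0, 0.0, -150.0]
force: [0.6, 0.3, 0.4]
grip_width: 0.0501
grasp_force: 0.0
```

```bash
python3 d.py .5455,.1045,.092,210
```

```text
pos [0.5463 0.1045 0.1227] rpy [ 1.8000e+02  1.0000e-02 -1.5003e+02] q [-23.  12.  11. 105.  -3.  63. 108.]
.5455,.1045,.092,210 -> [0.0006 0.0004 0.0307] turn -0.03
```

>>> {"method": "send_path", "body": {
  "moves": [
    {"trans": [0.012,0.008,0.3],"finger_gap": 0.05},
    {"trans": [0.012,0.008,0.6],"finger_gap": 0.05},
    {"trans": [0.012,0.008,0.61],"finger_gap": 0.05},
    {"trans": [0.012,0.008,0.61],"finger_gap": 0.05},
    {"trans": [0.012,0.008,0.61],"finger_gap": 0.005},
    {"trans": [0.012,0.008,0.61],"finger_gap": 0.005},
    {"trans": [0.012,0.008,0.61],"finger_gap": 0.005},
    {"trans": [0.012,0.008,0.61],"finger_gap": 0.005}
  ],
  "grip_force": 45
}}

```text
time_s: 18.62
tool_pos: [0.5459, 0.1037, 0.0928]
tool_rot: [-180.0, 0.1, -150.1]
force: [0.5, -0.4, -0.3]
grip_width: 0.0311
grasp_force: 0.0
```

>>> {"method": "send_path", "body": {
  "moves": [
    {"finger_gap": 0.005},
    {"finger_gap": 0.005},
    {"finger_gap": 0.005},
    {"finger_gap": 0.005},
    {"finger_gap": 0.005},
    {"finger_gap": 0.005}
  ]
}}

```text
time_s: 19.12
tool_pos: [0.5458, 0.103, 0.0921]
tool_rot: [-179.9, 0.0, -150.1]
force: [0.6, -2.4, 1.3]
grip_width: 0.0156
grasp_force: 45.0
```

```bash
python3 d.py
```

```text
pos [0.5458 0.103  0.0921] rpy [-1.7994e+02  3.0000e-02 -1.5009e+02] q [-23.  14.  11. 107.  -3.  59. 109.]
```

>>> {"method": "send_path", "body": {
  "moves": [
    {"rz": 1.5,"finger_gap": 0.005},
    {"rz": 3.5,"finger_gap": 0.005},
    {"rz": 5.5,"finger_gap": 0.005},
    {"rz": 7.5,"finger_gap": 0.005},
    {"rz": 9.5,"finger_gap": 0.005},
    {"rz": 11.5,"finger_gap": 0.005},
    {"rz": 13.5,"finger_gap": 0.005},
    {"rz": 15,"finger_gap": 0.005}
  ]
}}

```text
time_s: 19.78
tool_pos: [0.5456, 0.1036, 0.0921]
tool_rot: [180.0, 0.0, 179.8]
force: [1.4, -1.6, 1.2]
grip_width: 0.0158
grasp_force: 45.0
```

```bash
python3 - <<'E'
from cell import env
o=env.get_obs();print(o["wrist_torque"],o["tool_rot"])
E
```

```text
[-0.2728009  -0.25312699  0.18976726] [1.79997202e+02 4.22790132e-02 1.79750003e+02]
```

In the tool's units: 30 degrees is 15.

>>> {"method": "send_path", "body": {
  "moves": [
    {"rz": 2,"finger_gap": 0.005},
    {"rz": 4,"finger_gap": 0.005},
    {"rz": 6,"finger_gap": 0.005},
    {"rz": 8,"finger_gap": 0.005},
    {"rz": 10,"finger_gap": 0.005},
    {"rz": 12,"finger_gap": 0.005},
    {"rz": 14,"finger_gap": 0.005},
    {"rz": 15,"finger_gap": 0.005}
  ]
}}

```text
time_s: 20.45
tool_pos: [0.5458, 0.1042, 0.0922]
tool_rot: [179.9, 0.0, 149.8]
force: [0.8, -0.1, 0.5]
grip_width: 0.0156
grasp_force: 45.0
```

>>> {"method": "send_path", "body": {
  "moves": [
    {"finger_gap": 0.005},
    {"finger_gap": 0.005},
    {"finger_gap": 0.005},
    {"finger_gap": 0.005},
    {"finger_gap": 0.005},
    {"finger_gap": 0.005}
  ]
}}

```text
time_s: 20.95
tool_pos: [0.5458, 0.1042, 0.0922]
tool_rot: [179.9, 0.0, 150.0]
force: [2.4, 0.6, 0.8]
grip_width: 0.0157
grasp_force: 45.0
```

```bash
python3 - <<'E'
from h import *
o=env.get_obs();print(o["wrist_torque"],o["tool_rot"],o["qpos"])
look("g")
t=C["top"]["color"][165:240,225:325];s=C["side"]["color"][190:265,275:375]
cv2.imwrite("pics/zg.png",cv2.resize(np.hstack([t,s]),None,fx=4,fy=4,interpolation=cv2.INTER_NEAREST))
for a in (("blue",(235,285,170,225),(298,350,205,262)),): 
    try: meas(*a)
    except Exception as e: print(e)
E
```

```text
[ 0.31021332 -0.72570832  0.14528308] [1.79920041e+02 3.79457974e-02 1.49962726e+02] [-29.49995673  14.08781757  18.07497914 107.14668525  -5.07044494
  59.45146001  50.60397645]
blue [254.7 204.6] [322.1 230. ] X [0.5439 0.261  0.1059] gap 0.0036 top [0.5427 0.262  0.0678 0.0385] 0.9 side [0.5449 0.2603 0.0693 0.0365] -0.6
```

View pics/zg.png

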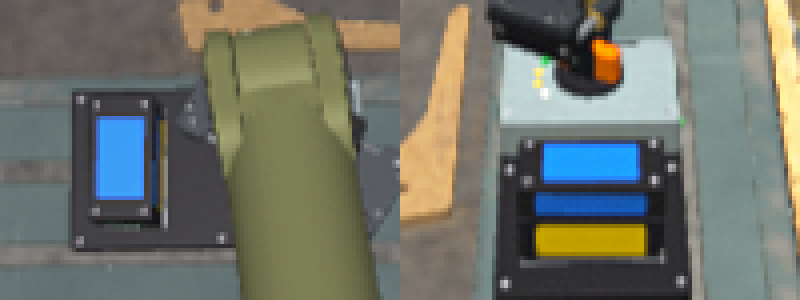

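The stack hasn't moved, and the bar has turned with the gripper by 60° (crop (607,62)). I'll hand the job in.

```bash
python3 -c "
from cell import env
print(env.sign_off())"
```

```text
the job is handed in; nothing more can be done
None
```

I stacked the thick yellow pack and then the thin blue pack squarely on the dock pad and let go of both. I then turned the dial 60° clockwise, as measured by the gripper's turn, and handed the job in at about 21 s still holding it there; the verdict wasn't shown.

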